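Hang the cutlery caddy on the dish drainer

TASK

Pick up the green cutlery caddy by its handle and hang it by its own hook over the rim of the grey dish drainer, on the long side that faces the robot: the hook's lip goes inside the drainer, the cup hangs outside, clear of the worktop. Lower it on gently and let go, so that it hangs straight and still, well away from that side's two corners; leave the white caddy and the mug standing where they are.

Things in the scene. Friction and masses are not known exactly. Their poses are not given: they have to be found in the camera images.
- green_caddy: loose green caddy, about 0.16 kg (sizes in mm), origin under cup centre: cup 64 (x) x 70 (y) x 85 high; on its middle a handle 14 thick (y) x 44 (x), height 85 to 140, to pinch across y from above. Hook 50 wide (y) at its +x side: bridge from the cup's +x face (x=32), underside at height 95; lip inner face at x=48, straight down to height 83, flaring to x=60 at height 68: slot 16 wide, mouth 28
- drainer: fixed grey plastic dish drainer, dark slots (sizes in mm): open tub 220 (x) x 300 (y) x 135 high, upright walls 8 thick, plain top edges at height 135. Origin: centre of its underside, on the worktop. The long side facing the robot is its -x wall: outer face x=-110, inner face x=-102. Three plates stand in it at x=0 and beyond, up to 162 high. Turned up to about 10 degrees
- white_caddy: loose white caddy of the same cup and handle as the green one (64 x 70, 140 mm high) but without a hook; a bystander. Origin: centre of its underside
- mug: loose blue ceramic mug, 76 mm across, 92 high, handle at its +y side; a bystander. Origin: centre of its underside
Not all that is in view belongs to the job. Of the things that look like the green_caddy, take the one that is farthest from the robot's base at the start.

How it is judged:
By the outcome, as a careful person would: the job done as asked, in the order asked, and still so for the second after the job is handed in, with the robot touching nothing.
It also fails if it takes over 38 s, if anything falls off the work surface, if the arm or the gripper's body presses on something with over 40 N, if the wrist force passes 120 N, or if a joint passes its speed limit or range.

ROBOT

A 7-joint arm with a two-finger parallel gripper is mounted at the origin on the work surface. World frame = base frame: x ahead of the robot, y to its left, z up, the work surface at z = 0. Lengths are in m, angles in rad, forces in N, time in s.
With the tool pointing down it reaches from about 0.4 to 0.85 m from the base axis. Payload 4.5 kg.
Tool frame: the origin (TCP) lies on the centre line of the jaws, within the pads' length; the fingertips stand 11 mm ahead of it and the grasp point (between the pads) lies 8 mm behind it; z points along the fingers, y is the line along which they close (so a half turn about z gives the same grasp; the last joint's range is limited). The gripper opens to 88 mm and grips with 3 to 60 N. Pads are 18 mm wide; open, the fingers measure 123 mm over their backs; the gripper's body (75 mm by 187 mm) begins 45 mm behind the grasp point.
Start: joints at [-1.209, 0.689, -0.195, 1.565, 0.157, 0.902, -0.215], TCP at [0.201, 0.592, 0.25] pointing down, gripper open.
Joint ranges: [-3.01, 3.01], [-0.46, 2.08], [-1.47, 1.51], [0.13, 2.56], [-1, 4.14], [0.04, 2.09], [-2.66, 2.66]. Speed limits (rad/s): [2.57, 2.57, 3.14, 3.14, 3.14, 3.14, 3.14].

INTERFACE

Orientations are given as a unit quaternion [x, y, z, w].
In Python, from plant import * gives the robot as it stands. The module is installed in compiled form; this text tells all that it offers.
- The arm moves only by the tool send_rows, never from a script. Its argument "motion" is a list of rows, each an object of numbers: "x", "y", "z": the shift along the tool's x, y, z in cm; "rx", "ry", "rz": the turn, a rotation vector about the tool's x, y, z in rad; "jaw": the finger opening in cm, from 0 to 8.81. In form: [{"x": .., "y": .., "z": .., "rx": .., "ry": .., "rz": .., "jaw": ..}, ...]. A call has exactly 5 rows; each row shifts and turns the commanded pose from where the row before left it, along the tool's axes as they then stand; what a row does not reach is not made up. A row lasts 1/10 s, in which the tool goes at most 50 mm and 8.59 degrees, less where a joint would pass 70% of its speed; a pose out of reach is approached as far as the arm can. A call is refused whole if a number of a shift passes 5 or a number of a turn 0.15, either way. A call with a gripper value outside its range is refused whole. The fingers move at their own pace and stop on an object; "grip_force" is the grip in N (left out, the last holds). Time passes only in rows, so rows that do not move let the fingers close, or fill a call up. It gives the time, the measured TCP pose, the force, the opening and the grip force at its end, in the units of the state.
- get_state(): the state, without advancing time (a new reading comes with each control period).
- snapshot(name): name is "scene" or "top"; returns a dict with "img" (480x640x3 uint8, red, green, blue), "vertical_fov" (degrees; the focal length in pixels is half the picture's height over the tangent of half this angle, whatever the lens; pixels are square), "cx", "cy" (the principal point, pixels), "D" ([k1, k2, p1, p2, k3] as OpenCV has them; the pictures are not rectified), "extrinsics" (4x4, takes a point from camera to world coordinates). Camera axes: x right, y up, looking along -z (the intrinsics and any distortion apply to the point x, -y, -z); pixel columns grow to the right and rows downward; lengths in m; the calibration is good to about 2 mm. A picture is of the moment at which its call begins. There is no depth.
- finish_job(): hands the job in; it is judged then, once.
The state is a dict: "clock": time; "q": joint angles; "qd": joint speeds; "joint_torque": joint torques, N m; "tool_pos": TCP position; "eef_rot": TCP orientation; "contact_force": force on the tool from outside, world axes, zero at the start; "moment": the same for the moment, N m; "opening": opening from 0.0 (shut) to 1.0 (fully open); "finger_force": force on a finger pad.
Only numpy, scipy, OpenCV 4.12 (cv2) and the standard library are available. Lean on these libraries where they do the work, as an engineer would, in place of code of your own. Each camera call takes 0.05 s, during which the arm holds its last target. There are 200 camera calls.

## Working session

There is one attempt and no reset: what is moved stays moved. The work goes in short steps, Python scripts to look and compute and a tool call to move; the robot and the scene stay as the last step left them, time stands still between calls to the robot, and variables do not carry over. Pictures are saved under pics/ and viewed, at most 10 in all, crops included, and the job is handed in when it is done.

Besides the shell and the picture viewer there is one more tool, called after "Request:" as a command line: name --argument value ..., lists and objects as JSON in quotes. send_rows: Moves the arm, as the interface text tells. Its arguments: {"type":"object","properties":{"motion":{"type":"array"},"grip_force":{"type":"number"}},"required":["motion"]}

```bash
mkdir -p pics; cat > h.py <<'E'
from plant import *
import numpy as np, cv2
from scipy.spatial.transform import Rotation as R
def snap(n,f):
    s=snapshot(n); cv2.imwrite('pics/'+f,s['img'][:,:,::-1]); np.save('pics/'+f[:-4],s,allow_pickle=True); return s
def load(f): return np.load('pics/'+f+'.npy',allow_pickle=True).item()
def K(s):
    f=240/np.tan(np.radians(s['vertical_fov'])/2)
    return np.array([[f,0,s['cx']],[0,f,s['cy']],[0,0,1.]])
def rays(s,px):
    u=cv2.undistortPoints(np.array(px,float).reshape(-1,1,2),K(s),np.array(s['D'],float)).reshape(-1,2)
    E=np.array(s['extrinsics']); d=np.c_[u[:,0],-u[:,1],-np.ones(len(u))]@E[:3,:3].T
    return E[:3,3],d
def onplane(s,px,z):
    o,d=rays(s,px); return o+d*((z-o[2])/d[:,2])[:,None]
def proj(s,P):
    E=np.array(s['extrinsics']); c=(np.array(P,float).reshape(-1,3)-E[:3,3])@E[:3,:3]
    return cv2.projectPoints(c*[1,-1,-1],np.zeros(3),np.zeros(3),K(s),np.array(s['D'],float))[0].reshape(-1,2)
E
python3 - <<'E'
from h import *
a=snap('scene','s0.png');b=snap('top','t0.png')
for s in(a,b): print(np.round(s['extrinsics'],3),s['vertical_fov'],s['D'])
st=get_state();print({k:np.round(v,3) for k,v in st.items()})
E
```

```text
[[-0.649 -0.583  0.489  1.065]
 [ 0.761 -0.506  0.406  0.439]
 [ 0.011  0.636  0.772  0.9  ]
 [ 0.     0.     0.     1.   ]] 43.20579368101054 [-0.10857554  0.          0.          0.          0.        ]
[[-0.018  0.984 -0.175  0.326]
 [-0.999 -0.024 -0.033 -0.012]
 [-0.037  0.175  0.984  1.074]
 [ 0.     0.     0.     1.   ]] 50.20420696199779 [-0.11596036  0.          0.          0.          0.        ]
{'clock': np.float64(0.1), 'q': array([-1.209,  0.69 , -0.194,  1.566,  0.157,  0.903, -0.215]), 'qd': array([ 0.001, -0.002, -0.001, -0.001,  0.001,  0.002, -0.   ]), 'joint_torque': array([-4.0000e-03, -5.2850e+01, -1.2720e+00, -1.5384e+01, -5.3000e-02,
        2.0000e-03,  0.0000e+00]), 'tool_pos': array([0.201, 0.591, 0.249]), 'eef_rot': array([ 0.163,  0.987, -0.001, -0.   ]), 'contact_force': array([ 0.013,  0.144, -0.097]), 'moment': array([-0.019, -0.041, -0.02 ]), 'finger_force': np.float64(0.0), 'opening': np.float64(1.0)}
```

View pics/s0.png

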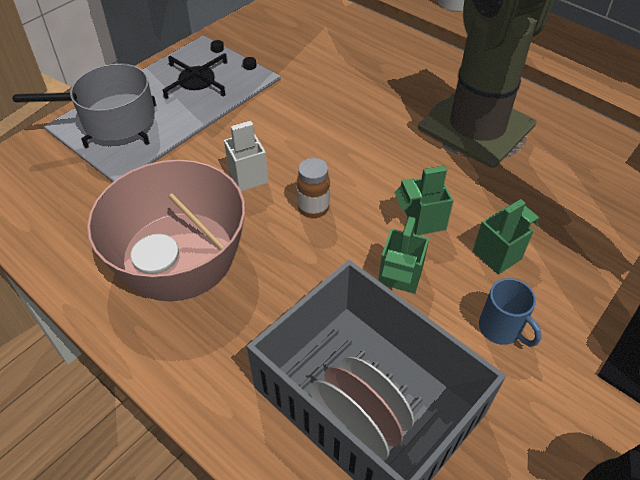

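View pics/t0.png

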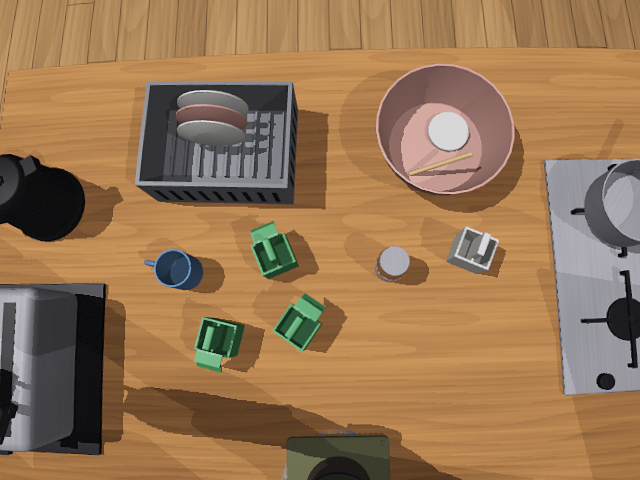

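The scene view shows green caddies at about (404,258), (428,205) and (504,240). In the top view they are at (274,250), (300,322) and (219,343). The base is near (340,470) in the top view, so (274,250) looks farthest. I'll check the distances and look at one crop.

```bash
python3 - <<'E'
from h import *
a=load('s0');b=load('t0')
c=cv2.resize(b['img'][205:295,235:325],None,fx=6,fy=6,interpolation=cv2.INTER_CUBIC)
d=cv2.resize(a['img'][210:300,370:413+20],None,fx=4,fy=6,interpolation=cv2.INTER_CUBIC)
cv2.imwrite('pics/c0.png',np.hstack([c,d])[:,:,::-1])
P=onplane(b,[[274,250],[300,322],[219,343]],.09);print(P.round(3),np.hypot(P[:,0],P[:,1]).round(3))
# drainer rim outer corners rough
C=onplane(b,[[137,186],[295,191],[294,82],[148,83]],.135);print(C.round(3))
E
```

```text
[[0.473 0.115 0.09 ]
 [0.333 0.066 0.09 ]
 [0.295 0.222 0.09 ]] [0.486 0.339 0.369]
[[0.598 0.379 0.135]
 [0.578 0.069 0.135]
 [0.803 0.07  0.135]
 [0.816 0.37  0.135]]
```

View pics/c0.png

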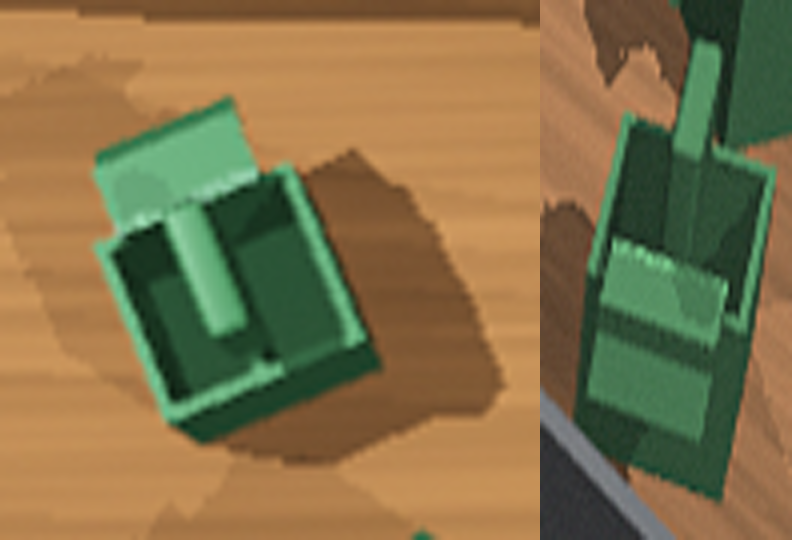

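The crop confirms the caddy at (274,250) top / (404,258) scene. It is 0.486 m from the base, against 0.34 and 0.37 m for the other two, so it is the farthest. Its hook points towards the drainer. Next I'll measure its pose and the rim.

```bash
python3 - <<'E'
from h import *
a=load('s0');b=load('t0')
t=lambda L:[[234.6+x/6,204.6+y/6] for x,y in L]
P=onplane(b,t([[95,243],[290,165],[368,345],[172,420]]),.085)[:,:2]  # +x+y, +x-y, -x-y, -x+y
H=onplane(b,t([[172,210],[200,203],[247,325],[213,335]]),.14)[:,:2]
for Q in(P,H):
    dx=(Q[0]+Q[1]-Q[2]-Q[3])/2; dy=(Q[0]+Q[3]-Q[1]-Q[2])/2
    print('c',Q.mean(0).round(4),'yaw',np.degrees(np.arctan2(dx[1],dx[0])).round(1),np.degrees(np.arctan2(-dy[0],dy[1])).round(1),'L',np.linalg.norm(dx).round(4),np.linalg.norm(dy).round(4))
c=cv2.resize(b['img'][170:210,130:300],None,fx=4.7,fy=6,interpolation=cv2.INTER_CUBIC)
d=cv2.resize(a['img'][250:390,340:510],None,fx=2.35*2,fy=2.4,interpolation=cv2.INTER_CUBIC)
w=min(c.shape[1],d.shape[1]);cv2.imwrite('pics/c1.png',np.vstack([c[:,:w],d[:,:w]])[:,:,::-1]);print(c.shape,d.shape)
E
```

```text
c [0.4667 0.1173] yaw 23.1 20.3 L 0.0645 0.0685
c [0.4668 0.1173] yaw 19.4 14.2 L 0.0412 0.0099
(240, 799, 3) (336, 799, 3)
```

View pics/c1.png

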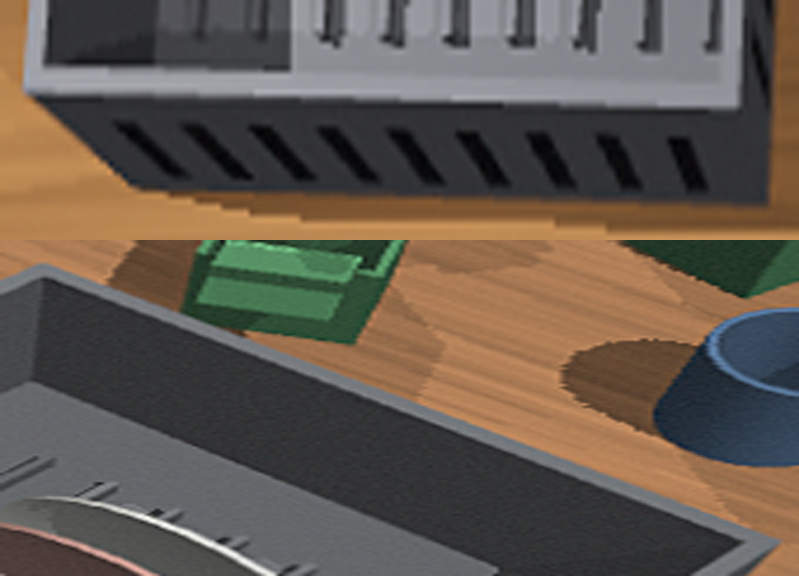

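The crop shows the near rim's outer edge from about (135.5,185.6) to (286.9,187.8) in the top view, and from (349.4,260.6) to (505,376) in the scene view.

```bash
python3 - <<'E'
from h import *
a=load('s0');b=load('t0')
t=onplane(b,[[130+x/4.7-.4,170+y/6-.4] for x,y in [(27,96),(738,109)]],.135)[:,:2]
s=onplane(a,[[340+x/4.7-.4,250+y/2.4-.4] for x,y in [(777,304),(45,26)]],.135)[:,:2]
for q in (t,s):
    d=q[0]-q[1]; print(q.round(4),np.linalg.norm(d).round(4),np.degrees(np.arctan2(-d[0],d[1])).round(2),'mid',q.mean(0).round(4))
# caddy handle in scene for cross-check: crop pixel corners of handle top
st=get_state(); r=R.from_quat(st['eef_rot']); print(r.as_matrix().round(3),st['tool_pos'])
def rel(yaw):  # tool y along caddy y (+-), z down
    for s_ in(1,-1):
        c,n=np.cos(yaw),np.sin(yaw); y=s_*np.array([-n,c,0]); z=np.array([0,0,-1.]);x=np.cross(y,z)
        print(yaw,s_,(r.inv()*R.from_matrix(np.c_[x,y,z])).as_rotvec().round(3))
rel(np.radians(21)); rel(np.radians(-3))
# drainer mug, white caddy rough clear; predicted scene handle px
print(proj(a,[[.4667,.1173,.14]]))
E
```

```text
[[0.599  0.3824]
 [0.5849 0.0849]] 0.2979 -2.71 mid [0.5919 0.2337]
[[0.6033 0.3834]
 [0.5873 0.0873]] 0.2965 -3.11 mid [0.5953 0.2354]
[[-0.947  0.322 -0.   ]
 [ 0.322  0.947 -0.002]
 [-0.    -0.002 -1.   ]] [0.20110115 0.59119764 0.24899263]
0.3665191429188092 1 [-0.002 -0.    -0.694]
0.3665191429188092 -1 [-1.000e-03  2.000e-03  2.447e+00]
-0.05235987755982989 1 [-0.002 -0.    -0.275]
-0.05235987755982989 -1 [-0.000e+00  2.000e-03  2.866e+00]
[[408.76571222 224.73766866]]
```

Request:
send_rows --motion '[{"x": -2, "y": -1.8, "jaw": 5}, {"x": -3.3, "y": -3}, {"x": -3.3, "y": -3}, {"x": -3.3, "y": -3}, {"x": -3.3, "y": -3}]' --grip_force 25

```text
schema error: expected keys x, y, z, rx, ry, rz, jaw
```

Request:
send_rows --motion '[{"x": -3.3, "y": -3}, {"x": -3.3, "y": -3}, {"x": -3.3, "y": -3}, {"x": -3.3, "y": -3}, {"x": -3.3, "y": -3}]'

```text
schema error: expected keys x, y, z, rx, ry, rz, jaw
```

Request:
send_rows --motion '[{"rz": -0.139}, {"rz": -0.139}, {"rz": -0.139}, {"rz": -0.139}, {"rz": -0.139}]'

```text
schema error: expected keys x, y, z, rx, ry, rz, jaw
```

Request:
send_rows --motion '[{"x": -2, "y": -1.8, "z": 0, "rx": 0, "ry": 0, "rz": 0, "jaw": 5}, {"x": -3.3, "y": -3, "z": 0, "rx": 0, "ry": 0, "rz": 0, "jaw": 5}, {"x": -3.3, "y": -3, "z": 0, "rx": 0, "ry": 0, "rz": 0, "jaw": 5}, {"x": -3.3, "y": -3, "z": 0, "rx": 0, "ry": 0, "rz": 0, "jaw": 5}, {"x": -3.3, "y": -3, "z": 0, "rx": 0, "ry": 0, "rz": 0, "jaw": 5}]' --grip_force 25

```text
clock: 0.6
tool_pos: [0.3012, 0.4103, 0.2495]
eef_rot: [0.163, 0.987, -0.0, -0.0]
contact_force: [1.4, -0.4, -0.4]
opening: 0.582
finger_force: 0.0
```

Request:
send_rows --motion '[{"x": -3.3, "y": -3, "z": 0, "rx": 0, "ry": 0, "rz": 0, "jaw": 5}, {"x": -3.3, "y": -3, "z": 0, "rx": 0, "ry": 0, "rz": 0, "jaw": 5}, {"x": -3.3, "y": -3, "z": 0, "rx": 0, "ry": 0, "rz": 0, "jaw": 5}, {"x": -3.3, "y": -3, "z": 0, "rx": 0, "ry": 0, "rz": 0, "jaw": 5}, {"x": -3.3, "y": -3, "z": 0, "rx": 0, "ry": 0, "rz": 0, "jaw": 5}]'

```text
clock: 1.1
tool_pos: [0.4091, 0.2153, 0.2496]
eef_rot: [0.163, 0.987, -0.0, -0.0]
contact_force: [0.7, 0.2, 0.0]
opening: 0.57
finger_force: 0.0
```

Request:
send_rows --motion '[{"x": 0, "y": 0, "z": 0, "rx": 0, "ry": 0, "rz": -0.139, "jaw": 5}, {"x": 0, "y": 0, "z": 0, "rx": 0, "ry": 0, "rz": -0.139, "jaw": 5}, {"x": 0, "y": 0, "z": 0, "rx": 0, "ry": 0, "rz": -0.139, "jaw": 5}, {"x": 0, "y": 0, "z": 0, "rx": 0, "ry": 0, "rz": -0.139, "jaw": 5}, {"x": 0, "y": 0, "z": 0, "rx": 0, "ry": 0, "rz": -0.139, "jaw": 5}]'

```text
clock: 1.6
tool_pos: [0.4085, 0.2168, 0.2495]
eef_rot: [-0.185, 0.983, -0.0, -0.0]
contact_force: [-0.1, -0.2, -0.1]
opening: 0.564
finger_force: 0.0
```

```bash
cat >> h.py <<'E'
def rel(p,yaw):
    st=get_state(); r=R.from_quat(st['eef_rot']); yaw=np.radians(yaw)
    c,n=np.cos(yaw),np.sin(yaw); y=np.array([-n,c,0]); z=np.array([0,0,-1.]);x=np.cross(y,z)
    M=np.c_[x,y,z]
    print('t',st['clock'],'pos',np.round(st['tool_pos'],4),'rv',(r.inv()*R.from_matrix(M)).as_rotvec().round(3),'cm in final frame',(M.T@(np.array(p)-st['tool_pos'])*100).round(2),'cm now',(r.inv().apply(np.array(p)-st['tool_pos'])*100).round(2),'F',np.round(st['contact_force'],2),'open',round(float(st['opening'])*8.81,2),'ff',st['finger_force'],'q',np.round(st['q'],2))
E
python3 -c "
from h import *
rel([.4667,.1173,.117],21)"
```

```text
t 1.6 pos [0.4085 0.2168 0.2495] rv [-0.    -0.001  0.006] cm in final frame [ -1.87 -11.37  13.25] cm now [ -1.81 -11.38  13.25] F [-0.06 -0.24 -0.13] open 4.96 ff 0.0 q [-0.28  0.51 -0.46  2.03  0.35  0.68  0.97]
```

Request:
send_rows --motion '[{"x": -0.6, "y": -3.8, "z": 0, "rx": 0, "ry": 0, "rz": 0, "jaw": 5}, {"x": -0.6, "y": -3.8, "z": 0, "rx": 0, "ry": 0, "rz": 0, "jaw": 5}, {"x": -0.6, "y": -3.8, "z": 0, "rx": 0, "ry": 0, "rz": 0, "jaw": 5}, {"x": 0, "y": 0, "z": 4, "rx": 0, "ry": 0, "rz": 0, "jaw": 5}, {"x": 0, "y": 0, "z": 3, "rx": 0, "ry": 0, "rz": 0, "jaw": 5}]'

```text
clock: 2.1
tool_pos: [0.4672, 0.115, 0.1786]
eef_rot: [-0.18, 0.984, -0.0, 0.0]
contact_force: [-0.2, -0.2, 0.1]
opening: 0.57
finger_force: 0.0
```

```bash
python3 - <<'E'
from h import *
a=snap('scene','s1.png');b=snap('top','t1.png')
rel([.4667,.1173,.117],21)
p=np.array(get_state()['tool_pos']);print(proj(a,[p]),proj(b,[p]))
c=cv2.resize(b['img'][195:305,220:330],None,fx=3.6,fy=5,interpolation=cv2.INTER_CUBIC)
d=cv2.resize(a['img'][190:300,350:460],None,fx=3.6,fy=5,interpolation=cv2.INTER_CUBIC)
cv2.imwrite('pics/c2.png',np.hstack([c,d])[:,:,::-1])
E
```

```text
t 2.2 pos [0.4642 0.1157 0.1769] rv [ 0.    -0.007  0.   ] cm in final frame [-0.29  0.06  5.99] cm now [-0.34  0.06  5.98] F [-0.34 -0.21 -0.5 ] open 5.01 ff 0.0 q [-0.1   0.65 -0.39  2.06  0.46  0.53  1.12]
[[411.44381569 208.46496393]] [[267.25019726 247.70554788]]
```

View pics/c2.png

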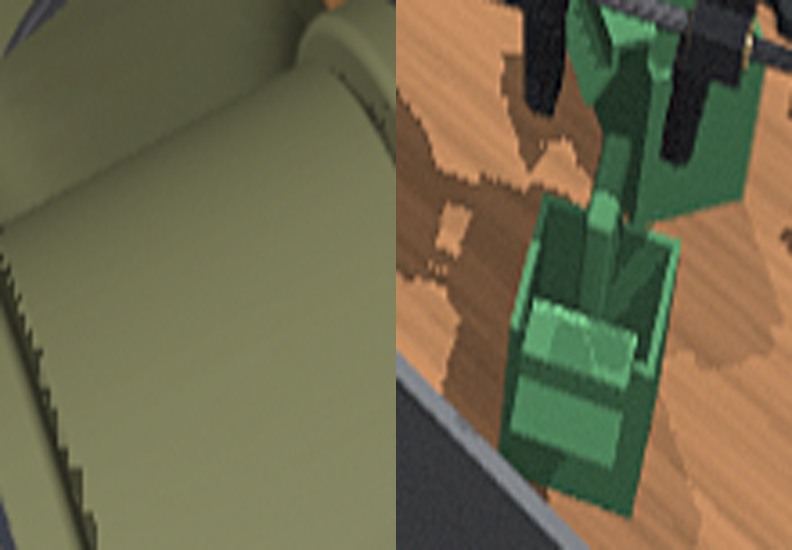

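In the scene crop the jaws straddle the handle: the tips are at (540,110) and (675,160), with the handle top near (607,170). Now I'll go down and close.

Request:
send_rows --motion '[{"x": -0.3, "y": 0, "z": 1.5, "rx": 0, "ry": 0, "rz": 0, "jaw": 5}, {"x": 0, "y": 0, "z": 2, "rx": 0, "ry": 0, "rz": 0, "jaw": 5}, {"x": 0, "y": 0, "z": 2, "rx": 0, "ry": 0, "rz": 0, "jaw": 5}, {"x": 0, "y": 0, "z": 0.4, "rx": 0, "ry": 0, "rz": 0, "jaw": 5}, {"x": 0, "y": 0, "z": 0, "rx": 0, "ry": 0, "rz": 0, "jaw": 2.5}]'

```text
clock: 2.7
tool_pos: [0.4693, 0.1186, 0.1212]
eef_rot: [-0.183, 0.983, -0.0, 0.0]
contact_force: [1.2, -0.1, 0.1]
opening: 0.499
finger_force: 0.0
```

Request:
send_rows --motion '[{"x": 0, "y": 0, "z": 0, "rx": 0, "ry": 0, "rz": 0, "jaw": 1}, {"x": 0, "y": 0, "z": 0, "rx": 0, "ry": 0, "rz": 0, "jaw": 1}, {"x": 0, "y": 0, "z": 0, "rx": 0, "ry": 0, "rz": 0, "jaw": 1}, {"x": 0, "y": 0, "z": 0, "rx": 0, "ry": 0, "rz": 0, "jaw": 0.5}, {"x": 0, "y": 0, "z": 0, "rx": 0, "ry": 0, "rz": 0, "jaw": 0.5}]'

```text
clock: 3.2
tool_pos: [0.4693, 0.1185, 0.1211]
eef_rot: [-0.183, 0.983, 0.0, 0.0]
contact_force: [-1.1, 0.8, 4.0]
opening: 0.156
finger_force: 24.9
```

Request:
send_rows --motion '[{"x": 0, "y": 0, "z": -0.5, "rx": 0, "ry": 0, "rz": 0, "jaw": 0.5}, {"x": 0, "y": 0, "z": -1.5, "rx": 0, "ry": 0, "rz": 0, "jaw": 0.5}, {"x": 0, "y": 0, "z": -3, "rx": 0, "ry": 0, "rz": 0, "jaw": 0.5}, {"x": 0, "y": 0, "z": -3, "rx": 0, "ry": 0, "rz": 0, "jaw": 0.5}, {"x": 0, "y": 0, "z": -2, "rx": 0, "ry": 0, "rz": 0, "jaw": 0.5}]'

```text
clock: 3.7
tool_pos: [0.4693, 0.1181, 0.2225]
eef_rot: [-0.182, 0.983, 0.0, 0.001]
contact_force: [0.1, -0.1, -1.3]
opening: 0.157
finger_force: 24.9
```

Request:
send_rows --motion '[{"x": 0, "y": 0, "z": 0, "rx": 0, "ry": 0, "rz": 0.104, "jaw": 0.5}, {"x": 0, "y": 0, "z": 0, "rx": 0, "ry": 0, "rz": 0.104, "jaw": 0.5}, {"x": 0, "y": 0, "z": 0, "rx": 0, "ry": 0, "rz": 0.104, "jaw": 0.5}, {"x": 0, "y": 0, "z": 0, "rx": 0, "ry": 0, "rz": 0.105, "jaw": 0.5}, {"x": 0, "y": 0, "z": 0, "rx": 0, "ry": 0, "rz": 0, "jaw": 0.5}]'

```text
clock: 4.2
tool_pos: [0.4688, 0.118, 0.2208]
eef_rot: [0.025, 1.0, -0.0, -0.0]
contact_force: [0.1, -0.3, -2.6]
opening: 0.154
finger_force: 24.9
```

```bash
python3 -c "
from h import *
rel([.557,.216,.217],-2.9)"
```

```text
t 4.2 pos [0.4688 0.118  0.2208] rv [-0.001 -0.     0.   ] cm in final frame [-8.31 10.24  0.38] cm now [-8.31 10.23  0.38] F [ 0.12 -0.3  -2.6 ] open 1.36 ff 24.916823159437627 q [-0.13  0.57 -0.33  2.01  0.3   0.61  0.86]
```

Request:
send_rows --motion '[{"x": -1.4, "y": 1.7, "z": 0, "rx": 0, "ry": 0, "rz": 0, "jaw": 0.5}, {"x": -2, "y": 2.5, "z": 0, "rx": 0, "ry": 0, "rz": 0, "jaw": 0.5}, {"x": -2, "y": 2.5, "z": 0, "rx": 0, "ry": 0, "rz": 0, "jaw": 0.5}, {"x": -2, "y": 2.3, "z": 0, "rx": 0, "ry": 0, "rz": 0, "jaw": 0.5}, {"x": -1.1, "y": 1.2, "z": 0, "rx": 0, "ry": 0, "rz": 0, "jaw": 0.5}]'

```text
clock: 4.7
tool_pos: [0.5602, 0.2182, 0.2207]
eef_rot: [0.023, 1.0, 0.001, 0.0]
contact_force: [0.7, -0.2, -1.6]
opening: 0.158
finger_force: 24.9
```

Request:
send_rows --motion '[{"x": 0, "y": 0, "z": 0, "rx": 0, "ry": 0, "rz": 0, "jaw": 0.5}, {"x": 0, "y": 0, "z": 0, "rx": 0, "ry": 0, "rz": 0, "jaw": 0.5}, {"x": 0, "y": 0, "z": 0, "rx": 0, "ry": 0, "rz": 0, "jaw": 0.5}, {"x": 0, "y": 0, "z": 0, "rx": 0, "ry": 0, "rz": 0, "jaw": 0.5}, {"x": 0, "y": 0, "z": 0, "rx": 0, "ry": 0, "rz": 0, "jaw": 0.5}]'

```text
clock: 5.2
tool_pos: [0.5588, 0.215, 0.2209]
eef_rot: [0.025, 1.0, -0.0, -0.0]
contact_force: [-0.5, 0.4, -1.3]
opening: 0.158
finger_force: 24.9
```

```bash
python3 - <<'E'
from h import *
a=snap('scene','s2.png');b=snap('top','t2.png')
rel([.557,.216,.1611],-2.9)
c=cv2.resize(b['img'][150:250,170:270],None,fx=3,fy=3,interpolation=cv2.INTER_CUBIC)
d=cv2.resize(a['img'][200:350,350:475],None,fx=4,fy=4,interpolation=cv2.INTER_CUBIC)
c=cv2.copyMakeBorder(c,0,300,0,0,cv2.BORDER_CONSTANT)
cv2.imwrite('pics/c3.png',np.hstack([c,d])[:,:,::-1])
E
```

```text
t 5.3 pos [0.559  0.2154 0.2209] rv [-0.     0.     0.001] cm in final frame [0.2  0.05 5.98] cm now [0.2  0.05 5.98] F [-0.71  0.31 -0.52] open 1.37 ff 24.915969769936055 q [-0.26  0.7  -0.32  1.67  0.28  0.81  0.81]
```

View pics/c3.png

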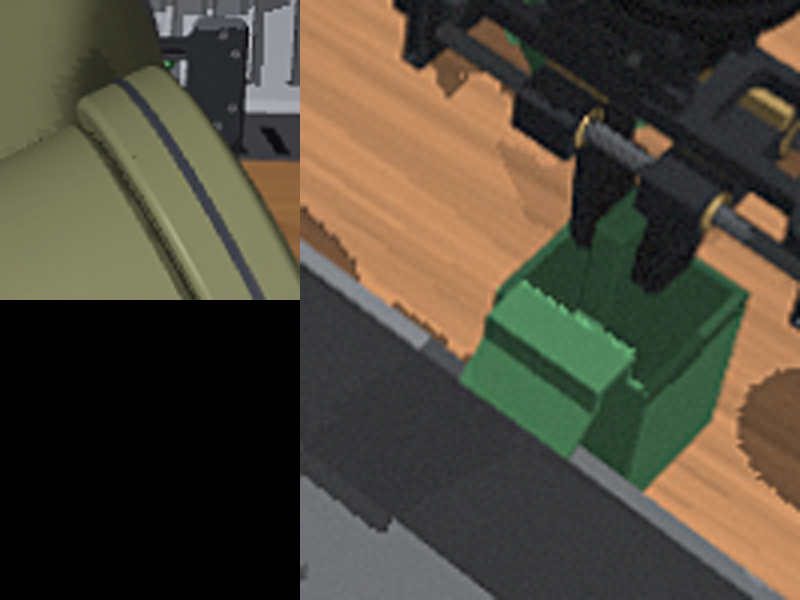

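The scene crop shows the caddy held upright over the rim. The lip's bottom edge runs from (461,380) to (573,457), and the cup's top corners are at (748,295) and about (640,388). I'll compare it with the rim in the same view.

```bash
python3 - <<'E'
from h import *
a=load('s2'); px=lambda L:[[350+(x-300)/4-.4,200+y/4-.4] for x,y in L]
o=np.array([.5953,.2354]); yw=np.radians(-2.9); n=np.array([np.cos(yw),np.sin(yw)]); t=np.array([-n[1],n[0]])
def sh(l,L,z):
    q=onplane(a,px(L),z)[:,:2]; print(l,'n,t mm',(np.c_[(q-o)@n,(q-o)@t]*1000).round(1).tolist())
dz=.0998
sh('cup top corner -x+y,+x+y',[(748,295),(640,388)],.085+dz)
sh('lip bottom',[(461,380),(573,457)],.068+dz)
sh('bridge top outer edge, z=.1',[(487,323),(603,400)],.1+dz)
sh('rim check outer',[(300,245),(420,338)],.135)
sh('rim check outer2',[(640,490),(800,597)],.135)
sh('rim inner',[(300,262),(800,612)],.135)
p=np.array([.559,.2154]);print('tcp',((p-o)@n*1000).round(1),((p-o)@t*1000).round(1))
E
```

```text
cup top corner -x+y,+x+y n,t mm [[-67.9, 12.5], [-6.8, 8.5]]
lip bottom n,t mm [[24.8, -46.7], [22.8, 3.9]]
bridge top outer edge, z=.1 n,t mm [[18.4, -43.7], [16.0, 6.7]]
rim check outer n,t mm [[-0.4, -147.2], [1.2, -83.1]]
rim check outer2 n,t mm [[-2.5, 21.1], [-6.3, 91.1]]
rim inner n,t mm [[5.9, -141.5], [-1.2, 94.7]]
tcp -35.2 -21.8
```

```bash
python3 - <<'E'
from h import *
def edge(s,p0,p1,lo,hi,inv=False):
    # saturation drop across line: sample along normal direction (rows), sub-pixel at half level
    S=cv2.cvtColor(s['img'],cv2.COLOR_RGB2HSV)[:,:,1].astype(float); out=[]
    for u in range(lo,hi,2):
        v=p0[1]+(p1[1]-p0[1])*(u-p0[0])/(p1[0]-p0[0])
        r=np.arange(int(v)-9,int(v)+10); c=S[r,u]
        k=[i for i in range(len(r)-1) if (c[i]-70)*(c[i+1]-70)<0]
        if k: i=min(k,key=lambda i:abs(r[i]-v)); out.append((u,r[i]+(c[i]-70)/(c[i]-c[i+1])))
    return np.array(out)
for f,p0,p1,lo,hi in(('s0',(349.4,260.6),(505,376),355,496),('s2',(349.4,260.6),(505,376),436,496)):
    s=load(f);e=edge(s,p0,p1,lo,hi)
    q=onplane(s,e,.135)[:,:2]
    for _ in range(3):
        c=np.polyfit(q[:,1],q[:,0],1); r=q[:,0]-np.polyval(c,q[:,1]); q=q[abs(r)<max(.0015,1.5*np.std(r))]
    print(f,len(q),'x at y=.2345',np.polyval(c,.2345).round(4),'yaw',-np.degrees(np.arctan(c[0])).round(2),'res',r.std().round(4),'y range',q[:,1].min().round(3),q[:,1].max().round(3))
E
```

```text
s0 68 x at y=.2345 0.5927 yaw -3.1 res 0.0003 y range 0.098 0.365
s2 30 x at y=.2345 0.593 yaw -2.94 res 0.0003 y range 0.259 0.363
```

The rim's outer face is at x≈0.5925, with both views agreeing. The cup face is about 3 mm outside it and the lip about 5 mm inside, so I'll lower.

Request:
send_rows --motion '[{"x": 0, "y": 0, "z": 1, "rx": 0, "ry": 0, "rz": 0, "jaw": 0.5}, {"x": 0, "y": 0, "z": 1, "rx": 0, "ry": 0, "rz": 0, "jaw": 0.5}, {"x": 0, "y": 0, "z": 1, "rx": 0, "ry": 0, "rz": 0, "jaw": 0.5}, {"x": 0, "y": 0, "z": 1, "rx": 0, "ry": 0, "rz": 0, "jaw": 0.5}, {"x": 0, "y": 0, "z": 0, "rx": 0, "ry": 0, "rz": 0, "jaw": 0.5}]'

```text
clock: 5.8
tool_pos: [0.558, 0.2152, 0.1787]
eef_rot: [0.025, 1.0, -0.001, -0.002]
contact_force: [-0.3, 0.3, -2.4]
opening: 0.157
finger_force: 24.9
```

Request:
send_rows --motion '[{"x": 0, "y": 0, "z": 0.5, "rx": 0, "ry": 0, "rz": 0, "jaw": 0.5}, {"x": 0, "y": 0, "z": 0.5, "rx": 0, "ry": 0, "rz": 0, "jaw": 0.5}, {"x": 0, "y": 0, "z": 0.5, "rx": 0, "ry": 0, "rz": 0, "jaw": 0.5}, {"x": 0, "y": 0, "z": 0, "rx": 0, "ry": 0, "rz": 0, "jaw": 0.5}, {"x": 0, "y": 0, "z": 0, "rx": 0, "ry": 0, "rz": 0, "jaw": 0.5}]'

```text
clock: 6.3
tool_pos: [0.5591, 0.2158, 0.1657]
eef_rot: [0.025, 1.0, 0.0, 0.0]
contact_force: [0.1, 0.4, -1.2]
opening: 0.156
finger_force: 24.9
```

```bash
python3 - <<'E'
from h import *
rel([.559,.2154,.1611],-3)
a=snap('scene','s3.png')
d=cv2.resize(a['img'][220:360,350:500],None,fx=4,fy=4,interpolation=cv2.INTER_CUBIC)
cv2.imwrite('pics/c4.png',d[:,:,::-1])
E
```

```text
t 6.3 pos [0.5591 0.2158 0.1657] rv [0.    0.    0.003] cm in final frame [ 0.01 -0.04  0.46] cm now [ 0.01 -0.04  0.46] F [ 0.1   0.37 -1.19] open 1.37 ff 24.915886977687478 q [-0.28  0.77 -0.29  1.72  0.32  0.7   0.78]
```

View pics/c4.png

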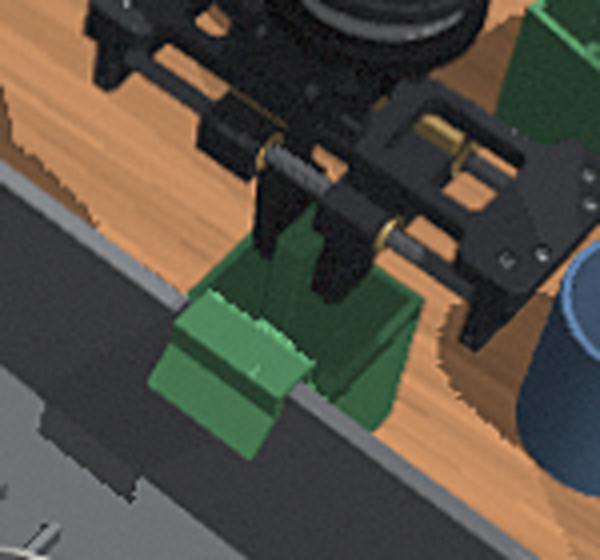

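The lip (150–280, 350–455) is inside the wall, the cup is outside, and the forces are low. Next I'll move the cup face to the wall and seat it gently.

Request:
send_rows --motion '[{"x": -0.1, "y": 0, "z": 0.1, "rx": 0, "ry": 0, "rz": 0, "jaw": 0.5}, {"x": -0.1, "y": 0, "z": 0.1, "rx": 0, "ry": 0, "rz": 0, "jaw": 0.5}, {"x": 0, "y": 0, "z": 0.1, "rx": 0, "ry": 0, "rz": 0, "jaw": 0.5}, {"x": 0, "y": 0, "z": 0, "rx": 0, "ry": 0, "rz": 0, "jaw": 0.5}, {"x": 0, "y": 0, "z": 0, "rx": 0, "ry": 0, "rz": 0, "jaw": 0.5}]'

```text
clock: 6.85
tool_pos: [0.5611, 0.2157, 0.1627]
eef_rot: [0.025, 1.0, 0.0, -0.0]
contact_force: [-0.4, -0.4, -2.0]
opening: 0.156
finger_force: 24.9
```

Request:
send_rows --motion '[{"x": -0.05, "y": 0, "z": 0, "rx": 0, "ry": 0, "rz": 0, "jaw": 0.5}, {"x": 0, "y": 0, "z": 0, "rx": 0, "ry": 0, "rz": 0, "jaw": 0.5}, {"x": 0, "y": 0, "z": 0.1, "rx": 0, "ry": 0, "rz": 0, "jaw": 0.5}, {"x": 0, "y": 0, "z": 0, "rx": 0, "ry": 0, "rz": 0, "jaw": 0.5}, {"x": 0, "y": 0, "z": 0, "rx": 0, "ry": 0, "rz": 0, "jaw": 0.5}]'

```text
clock: 7.35
tool_pos: [0.5616, 0.2157, 0.1617]
eef_rot: [0.025, 1.0, 0.0, -0.0]
contact_force: [-0.0, 0.4, -0.8]
opening: 0.159
finger_force: 24.9
```

Request:
send_rows --motion '[{"x": -0.1, "y": 0, "z": 0.05, "rx": 0, "ry": 0, "rz": 0, "jaw": 0.5}, {"x": 0, "y": 0, "z": 0.05, "rx": 0, "ry": 0, "rz": 0, "jaw": 0.5}, {"x": 0, "y": 0, "z": 0, "rx": 0, "ry": 0, "rz": 0, "jaw": 0.5}, {"x": 0, "y": 0, "z": 0, "rx": 0, "ry": 0, "rz": 0, "jaw": 0.5}, {"x": 0, "y": 0, "z": 0, "rx": 0, "ry": 0, "rz": 0, "jaw": 0.5}]'

```text
clock: 7.85
tool_pos: [0.5618, 0.2158, 0.1611]
eef_rot: [0.025, 1.0, -0.0, -0.001]
contact_force: [-4.4, 0.6, 5.1]
opening: 0.158
finger_force: 25.0
```

Request:
send_rows --motion '[{"x": -0.1, "y": 0, "z": 0.05, "rx": 0, "ry": 0, "rz": 0, "jaw": 0.5}, {"x": 0, "y": 0, "z": 0, "rx": 0, "ry": 0, "rz": 0, "jaw": 0.5}, {"x": 0, "y": 0, "z": 0, "rx": 0, "ry": 0, "rz": 0, "jaw": 0.5}, {"x": 0, "y": 0, "z": 0, "rx": 0, "ry": 0, "rz": 0, "jaw": 0.5}, {"x": 0, "y": 0, "z": 0, "rx": 0, "ry": 0, "rz": 0, "jaw": 0.5}]'

```text
clock: 8.35
tool_pos: [0.5619, 0.2159, 0.161]
eef_rot: [0.025, 1.0, -0.0, -0.001]
contact_force: [-8.1, -0.3, 9.1]
opening: 0.154
finger_force: 25.0
```

Contact on both faces: x is the cup on the wall, z is the bridge on the rim. I'll relax the push and release.

Request:
send_rows --motion '[{"x": 0.13, "y": 0, "z": -0.08, "rx": 0, "ry": 0, "rz": 0, "jaw": 0.5}, {"x": 0, "y": 0, "z": 0, "rx": 0, "ry": 0, "rz": 0, "jaw": 0.5}, {"x": 0, "y": 0, "z": 0, "rx": 0, "ry": 0, "rz": 0, "jaw": 0.5}, {"x": 0, "y": 0, "z": 0, "rx": 0, "ry": 0, "rz": 0, "jaw": 1.4}, {"x": 0, "y": 0, "z": 0, "rx": 0, "ry": 0, "rz": 0, "jaw": 1.6}]' --grip_force 6

```text
clock: 8.85
tool_pos: [0.5635, 0.2156, 0.1611]
eef_rot: [0.025, 1.0, 0.0, 0.001]
contact_force: [-0.0, -0.4, -0.6]
opening: 0.181
finger_force: 0.0
```

Request:
send_rows --motion '[{"x": 0, "y": 0, "z": 0, "rx": 0, "ry": 0, "rz": 0, "jaw": 2}, {"x": 0, "y": 0, "z": 0, "rx": 0, "ry": 0, "rz": 0, "jaw": 2.5}, {"x": 0, "y": 0, "z": 0, "rx": 0, "ry": 0, "rz": 0, "jaw": 3}, {"x": 0, "y": 0, "z": 0, "rx": 0, "ry": 0, "rz": 0, "jaw": 3.5}, {"x": 0, "y": 0, "z": 0, "rx": 0, "ry": 0, "rz": 0, "jaw": 4}]'

```text
clock: 9.35
tool_pos: [0.5625, 0.2156, 0.161]
eef_rot: [0.025, 1.0, 0.0, 0.0]
contact_force: [-0.2, 0.2, 0.4]
opening: 0.448
finger_force: 0.0
```

Request:
send_rows --motion '[{"x": 0, "y": 0, "z": -0.5, "rx": 0, "ry": 0, "rz": 0, "jaw": 4}, {"x": 0, "y": 0, "z": -1.5, "rx": 0, "ry": 0, "rz": 0, "jaw": 4}, {"x": 0, "y": 0, "z": -3, "rx": 0, "ry": 0, "rz": 0, "jaw": 4}, {"x": 0, "y": 0, "z": -4, "rx": 0, "ry": 0, "rz": 0, "jaw": 4}, {"x": 0, "y": 0, "z": -4, "rx": 0, "ry": 0, "rz": 0, "jaw": 4}]'

```text
clock: 9.85
tool_pos: [0.5619, 0.2155, 0.2925]
eef_rot: [0.025, 1.0, -0.0, -0.0]
contact_force: [0.2, 0.6, -0.2]
opening: 0.451
finger_force: 0.0
```

Request:
send_rows --motion '[{"x": 3, "y": -3, "z": -1, "rx": 0, "ry": 0, "rz": 0, "jaw": 4}, {"x": 3, "y": -3, "z": -1, "rx": 0, "ry": 0, "rz": 0, "jaw": 4}, {"x": 3, "y": -3, "z": 0, "rx": 0, "ry": 0, "rz": 0, "jaw": 4}, {"x": 0, "y": 0, "z": 0, "rx": 0, "ry": 0, "rz": 0, "jaw": 4}, {"x": 0, "y": 0, "z": 0, "rx": 0, "ry": 0, "rz": 0, "jaw": 4}]'

```text
clock: 10.35
tool_pos: [0.4678, 0.1298, 0.3117]
eef_rot: [0.025, 1.0, 0.0, 0.001]
contact_force: [0.3, -0.1, 0.3]
opening: 0.457
finger_force: 0.0
```

```bash
python3 - <<'E'
from h import *
rel([.559,.2154,.1611],-3)
a=snap('scene','s4.png');b=snap('top','t4.png')
d=cv2.resize(a['img'][200:360,340:540],None,fx=4,fy=3.6,interpolation=cv2.INTER_CUBIC)
cv2.imwrite('pics/c5.png',d[:,:,::-1])
a2=snap('scene','s5.png')
print('change',cv2.absdiff(a['img'][220:360,340:450],a2['img'][220:360,340:450]).max())
E
```

```text
t 10.35 pos [0.4678 0.1298 0.3117] rv [0.    0.001 0.002] cm in final frame [-8.66  9.03 15.06] cm now [-8.65  9.01 15.08] F [ 0.26 -0.14  0.34] open 4.02 ff 0.0 q [-0.11  0.44 -0.38  1.89  0.21  0.86  0.92]
change 97
```

View pics/c5.png

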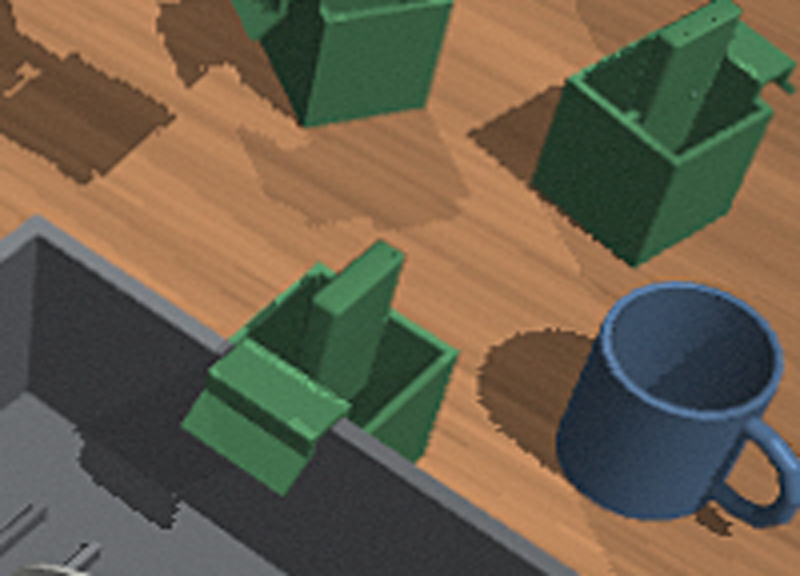

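The caddy hangs on the rim with the lip inside (185–345, 335–490), and the mug is untouched. One settling call and a stillness check, then I hand in.

Request:
send_rows --motion '[{"x": 0, "y": 0, "z": 0, "rx": 0, "ry": 0, "rz": 0, "jaw": 4}, {"x": 0, "y": 0, "z": 0, "rx": 0, "ry": 0, "rz": 0, "jaw": 4}, {"x": 0, "y": 0, "z": 0, "rx": 0, "ry": 0, "rz": 0, "jaw": 4}, {"x": 0, "y": 0, "z": 0, "rx": 0, "ry": 0, "rz": 0, "jaw": 4}, {"x": 0, "y": 0, "z": 0, "rx": 0, "ry": 0, "rz": 0, "jaw": 4}]'

```text
clock: 11.0
tool_pos: [0.468, 0.1303, 0.3109]
eef_rot: [0.025, 1.0, 0.0, -0.0]
contact_force: [-0.1, 0.5, -0.5]
opening: 0.454
finger_force: 0.0
```

```bash
python3 - <<'E'
from h import *
def m(s):
    g=cv2.inRange(cv2.cvtColor(s['img'],cv2.COLOR_RGB2HSV),(50,80,30),(85,255,255))[265:340,380:460]
    M=cv2.moments(g,True);return np.round([M['m00'],M['m10']/M['m00'],M['m01']/M['m00']],2)
ok=[m(load('s4')),m(load('s5')),m(snap('scene','s6.png')),m(snap('scene','s7.png'))];print(ok)
if np.ptp(np.array(ok[1:])[:,1:],axis=0).max()<.5: print(finish_job())
E
```

```text
[array([2591.  ,   40.37,   38.39]), array([2584.  ,   40.42,   38.36]), array([2578.  ,   40.35,   38.39]), array([2587.  ,   40.41,   38.37])]
the job is handed in; nothing more can be done
None
```

The farthest green caddy now hangs by its hook on the drainer's robot-facing rim, straight and still near the middle of that side; I didn't touch the mug or the white caddy, and I handed the job in at about 11 s.

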